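# Swing the standing paint marker level and lay it on its cradle

### The job

Paint markers keep best lying level. With the hand pointing straight down, pinch the standing orange marker near its top, press its cap on the black rubber mat and swing it over between the fingers until it lies about level in them; then lay it level on the two-saddle cradle, cap in the orange saddle and barrel in the grey one, and let go. Leave the blue and green markers standing in their dishes.

Things in the scene. Friction and masses are not known exactly. Their poses are not given: they have to be found in the camera images.
- marker: Orange paint marker, 150 mm long, about 60 g, standing upright cap down in a grey dish at the start. Orange cap with a black ring, 34 mm in diameter, 42 mm long, its end flat; the rest is a white barrel, 26 mm in diameter, with an orange band and tail. Origin: centre of the flat cap end; z axis from cap to tail. Centre of mass 57 mm from the origin
- mat: Fixed black rubber mat, 460 x 840 mm, 3 mm thick, under all of these things, its top at height 3 mm. Between dishes and cradle a strip is clear (y from -60 to +50 mm, x from 400 to 650 mm). A marker pinched with 20 to 30 N keeps its slope in the fingers, but turns about the pads when its cap is pressed here with a few N and the hand is led down in an arc about the cap's rim
- cradle: Fixed cradle: base plate 90 x 70 x 4 mm with two upright U saddles, 12 mm long in x, tops 42 to 46 mm up, flared: orange for the cap at x = -32 mm (36 mm wide at its floor, 48 at the mouth), grey for the barrel at x = +32 mm (28 to 40 mm). The laid marker lies along x, 43 mm above the origin, tail to +x, cap end at x = -50 mm (18 mm either way will do). Origin: centre of the underside, on the mat
- dish_blue: Fixed shallow round grey dish under the blue marker, 84 mm across, rim 9 mm high, 76 mm clear inside, floor 4 mm above the mat. Origin: centre of its underside, on the mat
- dish_green: Fixed shallow round grey dish under the green marker, 84 mm across, rim 9 mm high, 76 mm clear inside, floor 4 mm above the mat. Origin: centre of its underside, on the mat
- marker_blue: Blue marker of the same shape as the orange one, standing cap down in its dish, its tail 157 mm above the work surface. Origin: centre of the flat cap end; z towards the tail
- marker_green: Green marker of the same shape as the orange one, standing cap down in its dish, its tail 157 mm above the work surface. Origin: centre of the flat cap end; z towards the tail

How it is judged (in metres and radians):
On the way, in this order (a step that is already met when the one before it is completed fails the run):
1. Pinched by a hand pointing down (within 20 degrees), the marker is pressed cap end on the mat (over 0.8 N) while it slopes, 20 to 63 degrees from upright (contact force between the fingers and marker above 1 N and contact force between marker and mat above 0.8 N and angle between marker's own z axis and vertical between 0.35 and 1.1 rad and (angle between the grasp point's own z axis and vertical below 0.35 rad or angle between the grasp point's own z axis and vertical above 2.79 rad)), for 0.1 s.
2. Still pinched by the hand pointing down (within 20 degrees), the marker has swung to within 20 degrees of level (contact force between the fingers and marker above 1 N and angle between marker's own z axis and vertical between 1.22 and 1.92 rad and (angle between the grasp point's own z axis and vertical below 0.35 rad or angle between the grasp point's own z axis and vertical above 2.79 rad)), for 0.2 s.
At the end, for the whole second after the job is handed in: The orange marker lies at rest in both saddles, level within 4 degrees, cap in the orange one (cap end within 18 mm of its ideal place along the cradle, 8 mm sideways, 4 mm in height, turned under 4.5 degrees); the blue and green markers stand upright (within 3 degrees) in their dishes (angle between marker's own z axis and vertical between 1.5 and 1.64 rad and angle between the z axis of marker and the x axis of cradle, either way round below 0.08 rad and z of marker in the frame of cradle between 0.039 and 0.047 m and y of marker in the frame of cradle between -0.008 and 0.008 m and x of marker in the frame of cradle between -0.068 and -0.032 m and linear speed of marker below 0.02 m/s and angle between each of marker_blue, marker_green's own z axis and vertical below 0.06 rad and horizontal distance between marker_blue and dish_blue below 0.023 m and horizontal distance between marker_green and dish_green below 0.023 m); the robot touches nothing.
It fails at once if the blue or green marker is knocked over (leaning more than 20 degrees) (angle between any of marker_blue, marker_green's own z axis and vertical above 0.35 rad).
It also fails if it takes over 58 s, if anything falls off the work surface, if the arm or the gripper's body presses on something with over 40 N, if the wrist force passes 120 N, or if a joint passes its speed limit or range.

### The arm

A 7-joint arm with a two-finger parallel gripper is mounted at the origin on the work surface. World frame = base frame: x ahead of the robot, y to its left, z up, the work surface at z = 0. Lengths are in mm, angles in rad, forces in N, time in s.
With the tool pointing down it reaches from about 400 to 875 mm from the base axis. Payload 4.4 kg.
Tool frame: the origin (TCP) lies at the very end of the fingers, on their centre line; the grasp point (between the pads) lies behind it (ctrl.hold_point_z is the z of the grasp point in the tool frame, in mm); z points along the fingers, y is the direction in which the jaws open and shut (so a half turn about z gives the same grasp; the last joint's range is limited). The gripper opens to 85 mm and grips with 20 to 120 N. Pads are 22 mm wide; open, the fingers measure 114 mm over their backs; the gripper's body (76 mm by 85 mm) begins 54 mm behind the grasp point. The pads swing forward as they close: fully open they stand 13 mm farther back than shut.
Start: joints at [-1.178, 0.628, 0.038, 1.517, -0.027, 0.996, -0.02], TCP at [287.847, 582.805, 231.313] pointing down, gripper open.
Joint ranges: [-3.06, 3.06], [-0.37, 2.12], [-1.25, 1.32], [0.18, 2.47], [-1.1, 4.24], [0.23, 1.98], [-2.94, 2.94]. Speed limits (rad/s): [2.57, 2.57, 3.14, 3.14, 3.14, 3.14, 3.14].

### API

Orientations are given as [roll, pitch, yaw] about the fixed x, y, z axes, in that order (R = Rz(yaw) Ry(pitch) Rx(roll)).
In Python, from cell import ctrl, vision gives the robot as it stands.
- The arm moves only by the shell command python3 -m crank 'ROWS' [OPENING]. ROWS is JSON, a list of rows, each an object of numbers: "x", "y", "z": the shift along the tool's x, y, z in cm; "spin": the turn about the tool's z in rad. A call has 1 to 5 rows; each row shifts and turns the commanded pose from where the row before left it, along the tool's axes as they then stand; what a row does not reach is not made up. A row lasts 1/10 s, in which the tool goes at most 50 mm and 8.59 degrees, less where a joint would pass 70% of its speed; a pose out of reach is approached as far as the arm can. A call is refused whole if a number of a shift passes 5 or a number of a turn 0.15, either way. A call with a gripper value outside its range is refused whole. OPENING is the opening in per cent of the stroke, from 0 (shut) to 100 (fully open), set as the call begins (- or left out, the last holds). The fingers move at their own pace and stop on an object; the grip force is fixed at half the most. Time passes only in rows, so rows that do not move let the fingers close. It gives the time, the measured TCP pose, the force and the opening at its end, in the units of the state.
- ctrl.read_state(): the state, without advancing time (a new reading comes with each control period).
- vision.get_image(name): name is "scene" or "top" or "wrist"; returns the picture (400x640x3 uint8, blue, green, red); there is no depth.
- vision.calibration(name): a dict with "vfov" (degrees; the focal length in pixels is half the picture's height over the tangent of half this angle, whatever the lens; pixels are square), "cx", "cy" (the principal point, pixels), "distortion" ([k1, k2, p1, p2, k3] as OpenCV has them; the pictures are not rectified), "eye" and "rotation" of the camera in the world. Camera axes: x right, y up, looking along -z (the intrinsics and any distortion apply to the point x, -y, -z); pixel columns grow to the right and rows downward; lengths in mm; the calibration is good to about 2 mm. A picture is of the moment at which its call begins: read the wrist's pose just before it. calibration takes no time and is no camera call; for the wrist camera it gives the pose at the moment of the call.
- ctrl.finish_job(): hands the job in, once; it reports no verdict.
Trained networks look in the newest picture that a camera, given by its name, has taken for a name from the list of things; names that differ only in an ending like _2 or _b are one class to them, and where a whole thing is asked for, a point or a joint stands for the part that bears it (a point fixed in the world has none). Each returns a list of dicts, best first, with "score" (0 to 1); they miss things now and then, are a little off and sometimes report something else, mostly with a low value. They report only what shows in the picture. A call takes as long as a camera call.
- vision.boxes_of(name, camera): "extent" ([left, top, right, bottom] in pixels, round what is visible of it).
- vision.regions_of(name, camera): "mask" (400x640 bool, what is visible of it) and "extent" ([left, top, right, bottom] in pixels, round what is visible of it).
- vision.place_of(name, camera): "point" ([column, row] in pixels: a listed point, or the origin of a listed thing).
The state is a dict: "clock": time; "qpos": joint angles; "qd": joint speeds; "tau": joint torques, N m; "eef_pos": TCP position; "tool_rot": TCP orientation; "force": force on the tool from outside, world axes, zero at the start; "torque": the same for the moment, N m; "width": finger opening in mm.
Only numpy, scipy, OpenCV 4.12 (cv2) and the standard library are available. Lean on these libraries where they do the work, as an engineer would, in place of code of your own. Each camera call takes 0.05 s, during which the arm holds its last target.

## Working session

There is one attempt and no reset: what is moved stays moved. The work goes in short steps, Python scripts to look and compute and a shell command to move; the robot and the scene stay as the last step left them, time stands still between calls to the robot, and variables do not carry over. Pictures are saved under pics/ and viewed, and the job is handed in when it is done.

```bash
ls; mkdir -p pics; cat > h.py <<'E'
import numpy as np, cv2
from cell import ctrl, vision
def st():
    s=ctrl.read_state(); print('t',s['clock'],'pos',np.round(s['eef_pos'],1),'rot',np.round(s['tool_rot'],3),'F',np.round(s['force'],1),'w',s['width']); return s
def ray(cam,px,c=None):
    c=c or vision.calibration(cam)
    f=200/np.tan(np.radians(c['vfov'])/2)
    K=np.array([[f,0,c['cx']],[0,f,c['cy']],[0,0,1.]])
    u=cv2.undistortPoints(np.array([[px]],float),K,np.array(c['distortion'],float))[0,0]
    d=np.array(c['rotation']).reshape(3,3)@np.array([u[0],-u[1],-1])
    return np.array(c['eye'],float),d/np.linalg.norm(d)
def atz(cam,px,z,c=None):
    e,d=ray(cam,px,c); return e+d*(z-e[2])/d[2]
E
python3 - <<'E'
from h import *
s=st(); print(ctrl.hold_point_z, s['qpos'])
for n in ['scene','top']:
    im=vision.get_image(n); cv2.imwrite(f'pics/{n}0.png',im)
    c=vision.calibration(n); print(n,c)
    for k in ['marker','cradle','marker_blue','marker_green','dish_blue']:
        try:
            p=vision.place_of(k,n); b=vision.boxes_of(k,n)
            print(k,[(np.round(q['point'],1),round(q['score'],2)) for q in p[:3]],[(np.round(q['extent'],0),round(q['score'],2)) for q in b[:2]])
        except Exception as e: print(k,e)
st()
E
```

```text
pics
t 0.0 pos [287.6 582.2 230.4] rot [-3.14   0.     2.683] F [-0.1 -1.2  0.1] w 85.47874551012413
-18.700000000000003 [-1.17779411  0.62937079  0.03844911  1.51839965 -0.02698747  0.99628857
 -0.02002114]
scene {'vfov': 53.42565561327494, 'cx': 318.0562496630111, 'cy': 209.32757072232295, 'distortion': array([-0.04524261,  0.        ,  0.        ,  0.        ,  0.        ]), 'eye': array([1025.72960346,  -13.71492849,  664.1680124 ]), 'rotation': array([0.6552758 , 0.00989162, 1.46818704])}
marker [(array([347.2, 187.2]), 0.76)] [(array([339., 134., 356., 200.]), 0.68), (array([392., 225., 432., 261.]), 0.58)]
cradle [(array([203.2, 235.4]), 0.67), (array([414.4, 244.9]), 0.15)] [(array([182., 210., 228., 262.]), 0.64)]
marker_blue [(array([410. , 246.4]), 0.67)] [(array([404., 190., 436., 249.]), 0.71)]
marker_green [(array([447.3, 183.1]), 0.72)] [(array([438., 127., 471., 187.]), 0.85)]
dish_blue [(array([203.9, 234.1]), 0.7), (array([412.7, 242.1]), 0.63)] [(array([394., 224., 431., 260.]), 0.86)]
top {'vfov': 50.90873994460591, 'cx': 325.3032352780715, 'cy': 194.4512177174496, 'distortion': array([-0.10867444,  0.        ,  0.        ,  0.        ,  0.        ]), 'eye': array([428.23929289,  25.11396201, 972.78116344]), 'rotation': array([ 0.14103148, -0.01467153, -1.55665948])}
marker [(array([288.3, 230.6]), 0.72)] [(array([276., 221., 302., 236.]), 0.51)]
cradle [(array([419.6, 196.8]), 0.97), (array([193.1, 226.5]), 0.26)] [(array([399., 174., 441., 223.]), 0.78)]
marker_blue [(array([244.3, 167.5]), 0.97)] [(array([226., 144., 251., 172.]), 0.78)]
marker_green [(array([190.7, 231.4]), 0.74)] [(array([167., 218., 198., 237.]), 0.83)]
dish_blue [(array([245.4, 171.6]), 0.96)] [(array([227., 154., 265., 186.]), 0.84)]
t 1.1 pos [287.8 582.8 231.3] rot [-3.142 -0.     2.683] F [-0.9  0.3 -0.6] w 85.281224810786
```

```bash
python3 - <<'E'
s=open('h.py').read()
s=s.replace("np.array(c['rotation']).reshape(3,3)","R.from_euler('xyz',c['rotation']).as_matrix()").replace("import numpy as np, cv2","import numpy as np, cv2\nfrom scipy.spatial.transform import Rotation as R")
open('h.py','w').write(s)
E
python3 - <<'E'
from h import *
for n,d in {'scene':dict(marker=(347.2,187.2),cradle=(203.2,235.4),blue=(410,246.4),green=(447.3,183.1)),'top':dict(marker=(288.3,230.6),cradle=(419.6,196.8),blue=(244.3,167.5),green=(190.7,231.4))}.items():
    for k,p in d.items(): print(n,k,atz(n,p,3 if k=='cradle' else 7).round(1))
E
```

```text
scene marker [469.1 100.9   7. ]
scene cradle [ 560.  -204.7    3. ]
scene blue [632.8 200.1   7. ]
scene green [481.5 321.5   7. ]
top marker [480.4  96.6   7. ]
top cradle [ 564.1 -208.9    3. ]
top blue [626.4 203.9   7. ]
top green [474.3 322.7   7. ]
```

View pics/scene0.png

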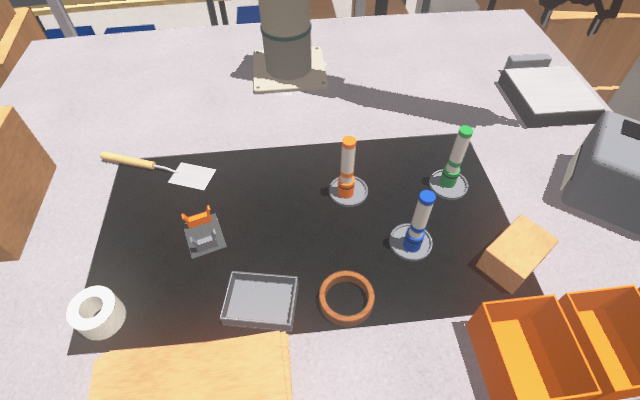

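View pics/top0.png

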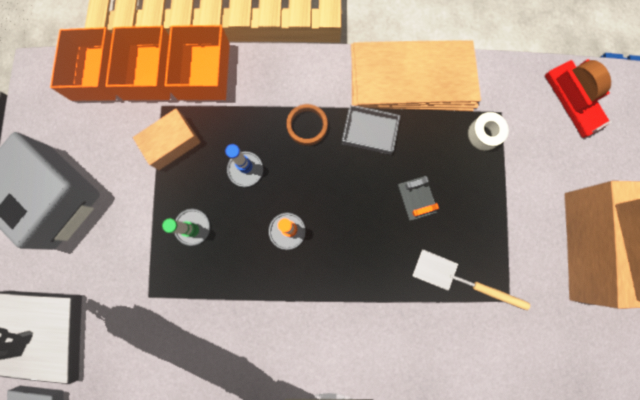

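```bash
python3 - <<'E'
from h import *
for n in ['scene','top']:
    im=cv2.imread(f'pics/{n}0.png')
    k=5
    if n=='scene': a=im[195:275,160:250]; b=im[125:215,315:395]
    else: a=im[165:230,385:450]; b=im[200:255,260:320]
    a=cv2.resize(a,(400,int(400*a.shape[0]/a.shape[1])),interpolation=cv2.INTER_CUBIC);b=cv2.resize(b,(400,int(400*b.shape[0]/b.shape[1])),interpolation=cv2.INTER_CUBIC)
    H=max(a.shape[0],b.shape[0]); o=np.zeros((H,800,3),np.uint8);o[:a.shape[0],:400]=a;o[:b.shape[0],400:]=b
    cv2.imwrite(f'pics/crop_{n}.png',o)
E
```

```text
(no output)
```

View pics/crop_scene.png

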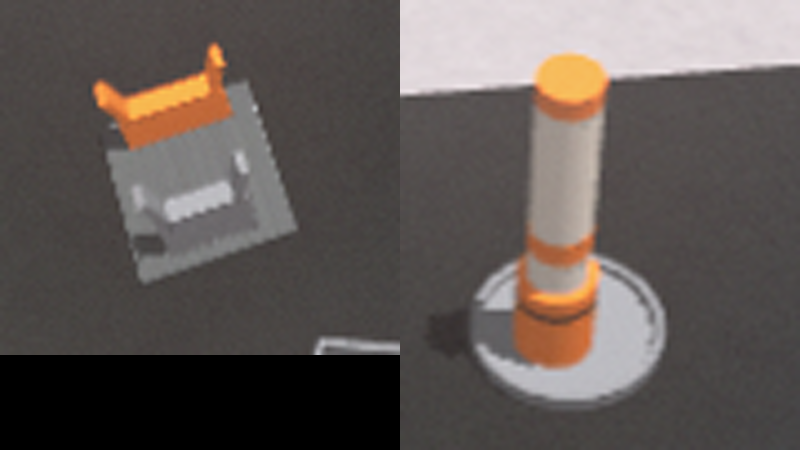

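View pics/crop_top.png

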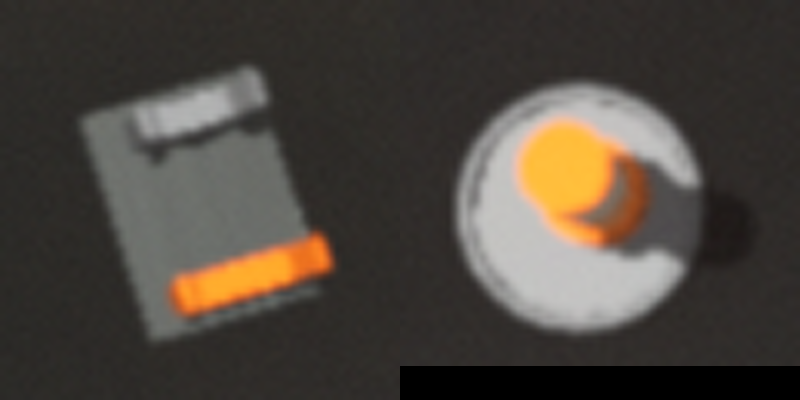

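```bash
python3 - <<'E'
from h import *
def P(n,l,z): return atz(n,l,z)
a=lambda x,y:((x+.5)/4.444-.5+160,(y+.5)/4.444-.5+195)
t=lambda x,y:((x+.5)/6.154-.5+385,(y+.5)/6.154-.5+165)
sa=[P('scene',a(*p),7)[:2].round(1) for p in [(143,283),(297,230),(247,83)]]
ta=[P('top',t(*p),7)[:2].round(1) for p in [(80,120),(150,340),(322,290)]]
print(sa,ta)
# scene: BL=(+x,-y?) 
for c in (sa,ta): print((np.array(c[0])+c[2])/2, [np.linalg.norm(c[1]-c[0]),np.linalg.norm(c[2]-c[1])],[np.degrees(np.arctan2(*(c[i+1]-c[i])[::-1])) for i in (0,1)])
print('saddles top', P('top',t(251,276),7+18),P('top',t(203,104),7+18))
print('tail',P('scene',(349.3,140.5),157),P('top',(284.6,224.6),157))
e1,d1=ray('scene',(349.3,140.5));e2,d2=ray('top',(284.6,224.6))
A=np.stack([d1,-d2],1);s=np.linalg.lstsq(A,e2-e1,rcond=None)[0];print(e1+d1*s[0],e2+d2*s[1])
b=lambda x,y:((x+.5)/6.667-.5+260,(y+.5)/6.667-.5+200)
print('dish top',P('top',b(180,207),10), P('scene',(315+168/5,125+328/5),10))
E
```

```text
[array([ 614. , -221.8]), array([ 593.8, -156. ]), array([ 509.4, -182.5])] [array([ 592.9, -156.2]), array([ 509.2, -182. ]), array([ 529.1, -248.4])]
[ 561.7  -202.15] [np.float64(68.83080705614313), np.float64(88.46247792143286)] [np.float64(107.06600875648978), np.float64(-162.56870009936145)]
[ 561.  -202.3] [np.float64(87.58612903879242), np.float64(69.31789090848049)] [np.float64(-162.86841392962884), np.float64(-73.31658989010597)]
saddles top [ 532.07622239 -216.48944346   25.        ] [ 596.69414113 -199.46605197   25.        ]
tail [483.39669487  95.44916267 157.        ] [483.82482481  92.98056369 157.        ]
[484.0713578   95.31336238 157.63091774] [483.79653078  92.94601838 157.41524716]
dish top [480.12665914 100.33284639  10.        ] [481.57053854 101.91614556  10.        ]
```

```bash
cat >> h.py <<'E'
def rows(target,yaw,n):
    """n rows of [x,y,z cm, spin] from the measured pose to the target (world mm) and yaw, hand down"""
    s=ctrl.read_state(); p=np.array(s['eef_pos']); Rm=R.from_euler('xyz',s['tool_rot'])
    y0=s['tool_rot'][2]; dy=(yaw-y0+np.pi)%(2*np.pi)-np.pi; dy=yaw-y0 if abs(yaw-y0)<np.pi else dy
    step=(np.array(target)-p)/n
    for i in range(n):
        print(np.round((Rm.inv().apply(step))/10,2), 'spin',round(-dy/n,3))
        Rm=R.from_euler('z',dy/n)*Rm
E
python3 -c "
from h import *
st();rows([483.7,94,231],0.297,16)"
```

```text
t 1.1 pos [287.8 582.8 231.3] rot [-3.142 -0.     2.683] F [-0.9  0.3 -0.6] w 85.281224810786
[-2.45 -2.2   0.  ] spin 0.149
[-2.75 -1.81  0.  ] spin 0.149
[-2.99 -1.38  0.  ] spin 0.149
[-3.16 -0.92  0.  ] spin 0.149
[-3.26 -0.44  0.  ] spin 0.149
[-3.29  0.05  0.  ] spin 0.149
[-3.25  0.54  0.  ] spin 0.149
[-3.13  1.01  0.  ] spin 0.149
[-2.95  1.47  0.  ] spin 0.149
[-2.7   1.89  0.  ] spin 0.149
[-2.39  2.27  0.  ] spin 0.149
[-2.02  2.6   0.  ] spin 0.149
[-1.61  2.87  0.  ] spin 0.149
[-1.17  3.08  0.  ] spin 0.149
[-0.7   3.22  0.  ] spin 0.149
[-0.21  3.28  0.  ] spin 0.149
```

```bash
python3 -m crank '[{"x":-2.45,"y":-2.2,"spin":0.149},{"x":-2.75,"y":-1.81,"spin":0.149},{"x":-2.99,"y":-1.38,"spin":0.149},{"x":-3.16,"y":-0.92,"spin":0.149}]' 60; python3 -m crank '[{"x":-3.26,"y":-0.44,"spin":0.149},{"x":-3.29,"y":0.05,"spin":0.149},{"x":-3.25,"y":0.54,"spin":0.149},{"x":-3.13,"y":1.01,"spin":0.149}]'; python3 -c "
from h import *
st();rows([483.7,94,231],0.297,8)"
```

```text
t 1.1 pos [287.8 582.8 231.3] rot [-3.142 -0.     2.683] F [-0.9  0.3 -0.6] w 85.281224810786
[-4.9  -4.39  0.  ] spin 0.298
[-5.98 -2.76  0.  ] spin 0.298
[-6.52 -0.88  0.  ] spin 0.298
[-6.49  1.07  0.  ] spin 0.298
[-5.89  2.93  0.  ] spin 0.298
[-4.77  4.54  0.  ] spin 0.298
[-3.23  5.74  0.  ] spin 0.298
[-1.4   6.43  0.  ] spin 0.298invalid input at $[0]: expected keys x, y, z, spin
invalid input at $[0]: expected keys x, y, z, spin
```

All keys are needed in each row.

```bash
python3 -m crank '[{"x":-2.45,"y":-2.2,"z":0,"spin":0.149},{"x":-2.75,"y":-1.81,"z":0,"spin":0.149},{"x":-2.99,"y":-1.38,"z":0,"spin":0.149},{"x":-3.16,"y":-0.92,"z":0,"spin":0.149}]' 60; python3 -m crank '[{"x":-3.26,"y":-0.44,"z":0,"spin":0.149},{"x":-3.29,"y":0.05,"z":0,"spin":0.149},{"x":-3.25,"y":0.54,"z":0,"spin":0.149},{"x":-3.13,"y":1.01,"z":0,"spin":0.149}]'; python3 -c "
from h import *
st();rows([483.7,94,231],0.297,8)"
```

```text
clock: 1.5
eef_pos: [337.2, 459.4, 231.4]
tool_rot: [3.141, -0.0, 2.081]
force: [0.5, -0.6, 0.0]
width: 51.3
clock: 1.9
eef_pos: [386.3, 337.3, 231.6]
tool_rot: [3.141, -0.001, 1.485]
force: [0.7, -0.4, -0.4]
width: 51.0
t 1.9 pos [386.3 337.3 231.6] rot [ 3.141e+00 -1.000e-03  1.485e+00] F [ 0.7 -0.4 -0.4] w 50.98400816249254
[-2.93  1.47  0.01] spin 0.148
[-2.68  1.89  0.01] spin 0.148
[-2.37  2.27  0.01] spin 0.148
[-2.01  2.59  0.01] spin 0.148
[-1.6   2.86  0.01] spin 0.148
[-1.16  3.06  0.01] spin 0.148
[-0.69  3.2   0.01] spin 0.148
[-0.21  3.27  0.01] spin 0.148
```

Tracks precisely.

```bash
python3 -m crank '[{"x":-2.95,"y":1.47,"z":0,"spin":0.149},{"x":-2.7,"y":1.89,"z":0,"spin":0.149},{"x":-2.39,"y":2.27,"z":0,"spin":0.149},{"x":-2.02,"y":2.6,"z":0,"spin":0.149}]'; python3 -m crank '[{"x":-1.61,"y":2.87,"z":0,"spin":0.149},{"x":-1.17,"y":3.08,"z":0,"spin":0.149},{"x":-0.7,"y":3.22,"z":0,"spin":0.149},{"x":-0.21,"y":3.28,"z":0,"spin":0.149}]';  python3 - <<'E'
from h import *
c=vision.calibration('wrist');im=vision.get_image('wrist');cv2.imwrite('pics/w1.png',im)
st();print(c)
for k in ['marker']:
    print(vision.boxes_of(k,'wrist'))
rows([483.7,94,116],0.297,5)
E
```

```text
clock: 2.3
eef_pos: [435.5, 215.1, 231.6]
tool_rot: [3.142, -0.001, 0.889]
force: [1.0, -0.4, -0.0]
width: 51.5
clock: 2.7
eef_pos: [484.8, 93.0, 231.6]
tool_rot: [-3.141, -0.001, 0.293]
force: [-0.2, -0.2, -0.0]
width: 51.4
t 2.75 pos [487.1  86.6 232.2] rot [ 3.136e+00 -3.000e-03  2.800e-01] F [ 2.7 -5.2  0.6] w 51.3575895390094
{'vfov': 58.61112164542819, 'cx': 316.77310775570476, 'cy': 192.9914022866691, 'distortion': array([0.01215271, 0.        , 0.        , 0.        , 0.        ]), 'eye': array([548.8096019 , 112.50288226, 373.32025132]), 'rotation': array([-2.68965064e-01,  4.00366022e-04, -1.27756247e+00])}
[{'extent': [294.8, 146.1, 332.6, 229.2], 'score': 0.73}]
[-0.02 -0.12  2.32] spin -0.002
[-0.02 -0.12  2.32] spin -0.002
[-0.02 -0.12  2.32] spin -0.002
[-0.02 -0.12  2.32] spin -0.002
[-0.02 -0.12  2.32] spin -0.002
```

View pics/w1.png

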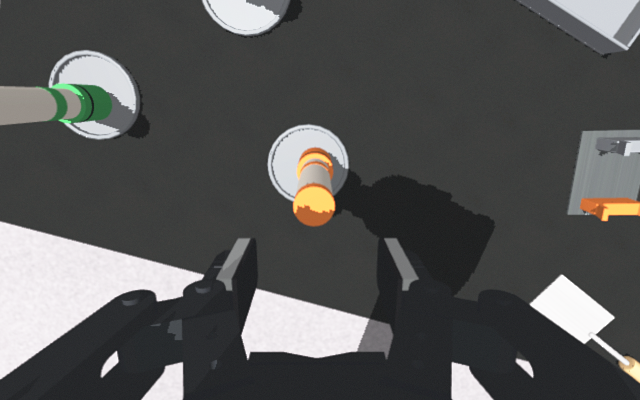

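```bash
python3 - <<'E'
from h import *
s=st()
c={'vfov': 58.61112164542819, 'cx': 316.77310775570476, 'cy': 192.9914022866691, 'distortion':[0.01215271,0,0,0,0], 'eye':np.array([548.8096019 , 112.50288226, 373.32025132]), 'rotation':np.array([-2.68965064e-01,  4.00366022e-04, -1.27756247e+00])}
print(atz('wrist',(314.5,205),157,c))
E
python3 -m crank '[{"x":0,"y":0,"z":0,"spin":0}]'
python3 -c "
from h import *
rows([483.7,94,116],0.297,5)"
```

```text
t 2.8 pos [486.1  89.1 232. ] rot [ 3.138e+00 -2.000e-03  2.890e-01] F [-0.4  0.5  0.5] w 51.1070642485562
[483.70469919  94.44501794 157.        ]
clock: 2.9
eef_pos: [484.4, 93.7, 231.3]
tool_rot: [-3.141, -0.0, 0.298]
force: [-0.6, 1.0, -0.9]
width: 51.2
[-0.01 -0.01  2.31] spin 0.0
[-0.01 -0.01  2.31] spin 0.0
[-0.01 -0.01  2.31] spin 0.0
[-0.01 -0.01  2.31] spin 0.0
[-0.01 -0.01  2.31] spin 0.0
```

Wrist camera agrees (483.7, 94.4). Descend and close.

```bash
python3 -m crank '[{"x":-0.06,"y":0,"z":3,"spin":0},{"x":0,"y":0,"z":3,"spin":0},{"x":0,"y":0,"z":3,"spin":0},{"x":0,"y":0,"z":2,"spin":0},{"x":0,"y":0,"z":0.5,"spin":0}]';python3 -m crank '[{"x":0,"y":0,"z":0,"spin":0},{"x":0,"y":0,"z":0,"spin":0}]' ; python3 -m crank '[{"x":0,"y":0,"z":0,"spin":0},{"x":0,"y":0,"z":0,"spin":0},{"x":0,"y":0,"z":0,"spin":0},{"x":0,"y":0,"z":0,"spin":0},{"x":0,"y":0,"z":0,"spin":0}]' 0;python3 - <<'E'
from h import *
c=vision.calibration('wrist');im=vision.get_image('wrist');cv2.imwrite('pics/w2.png',im)
im=vision.get_image('scene');cv2.imwrite('pics/s2.png',im)
st()
E
```

```text
clock: 3.4
eef_pos: [481.8, 95.4, 114.4]
tool_rot: [-3.14, 0.004, 0.302]
force: [0.7, -0.7, -0.3]
width: 51.4
clock: 3.6
eef_pos: [484.3, 94.4, 117.2]
tool_rot: [-3.141, -0.002, 0.3]
force: [-0.2, 0.2, 0.5]
width: 51.1
clock: 4.1
eef_pos: [484.4, 94.3, 117.4]
tool_rot: [-3.141, -0.002, 0.299]
force: [-0.1, 0.6, 5.7]
width: 24.9
t 4.2 pos [484.4  94.3 117.3] rot [-3.141e+00 -2.000e-03  2.990e-01] F [-1.1  1.1  5.4] w 24.97636602201996
```

View pics/s2.png

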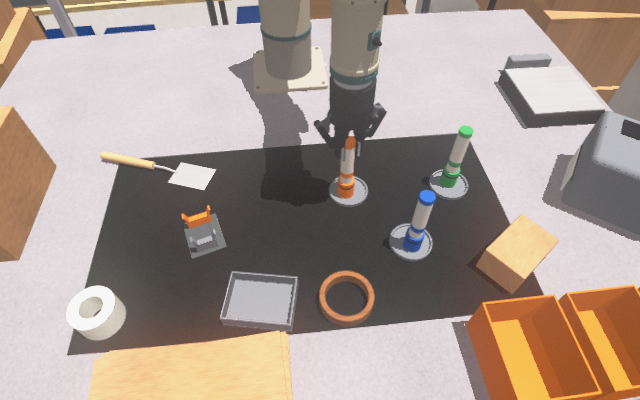

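```bash
python3 -m crank '[{"x":0,"y":0,"z":-1.5,"spin":0},{"x":0,"y":0,"z":-1.5,"spin":0},{"x":0,"y":0,"z":0,"spin":0}]' ; python3 -c "
from h import *
st();rows([440,-25,147],0.297,4)"
```

```text
clock: 4.5
eef_pos: [485.0, 93.9, 147.9]
tool_rot: [3.141, -0.004, 0.299]
force: [0.3, 0.1, -0.8]
width: 24.8
t 4.5 pos [485.   93.9 147.9] rot [ 3.141 -0.004  0.299] F [ 0.3  0.1 -0.8] w 24.762016650224023
[-1.95  2.51  0.02] spin 0.0
[-1.95  2.51  0.02] spin 0.0
[-1.95  2.51  0.02] spin 0.0
[-1.95  2.51  0.02] spin 0.0
```

```bash
python3 -m crank '[{"x":-1.6,"y":2,"z":0,"spin":0},{"x":-1.6,"y":2,"z":0,"spin":0},{"x":-1.6,"y":2,"z":0,"spin":0},{"x":-1.6,"y":2,"z":0,"spin":0},{"x":-1.4,"y":2,"z":0,"spin":0}]' ; python3 -m crank '[{"x":0,"y":0,"z":1.5,"spin":0},{"x":0,"y":0,"z":1.5,"spin":0},{"x":0,"y":0,"z":0,"spin":0},{"x":0,"y":0,"z":0,"spin":0}]' ; python3 -c "
from h import *
st();im=vision.get_image('scene');cv2.imwrite('pics/s3.png',im[80:280,220:480].repeat(3,0).repeat(3,1))"
```

```text
clock: 5.0
eef_pos: [437.7, -25.5, 145.9]
tool_rot: [-3.141, 0.001, 0.299]
force: [0.5, 0.1, -0.7]
width: 24.7
clock: 5.4
eef_pos: [438.4, -24.8, 116.1]
tool_rot: [-3.141, 0.001, 0.299]
force: [0.3, -0.1, -0.9]
width: 24.7
t 5.4 pos [438.4 -24.8 116.1] rot [-3.141e+00  1.000e-03  2.990e-01] F [ 0.3 -0.1 -0.9] w 24.66557985186873
```

View pics/s3.png

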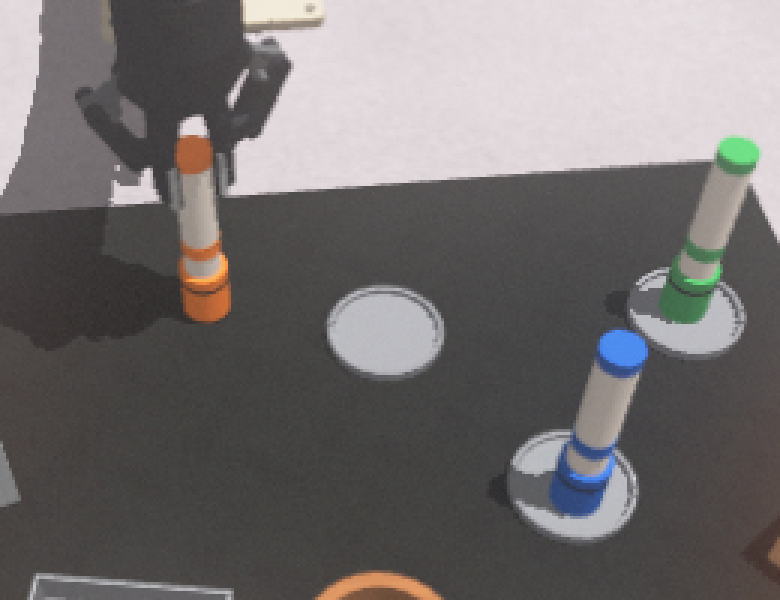

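```bash
python3 -m crank '[{"x":0,"y":0,"z":0.25,"spin":0},{"x":0,"y":0,"z":0,"spin":0}]' ;python3 -m crank '[{"x":0,"y":0,"z":0.15,"spin":0},{"x":0,"y":0,"z":0,"spin":0}]' 
```

```text
clock: 5.65
eef_pos: [438.8, -24.5, 114.0]
tool_rot: [3.142, -0.001, 0.299]
force: [0.1, 0.5, -0.2]
width: 24.9
clock: 5.85
eef_pos: [439.1, -24.6, 113.3]
tool_rot: [-3.141, -0.002, 0.299]
force: [-1.1, 0.8, 12.2]
width: 24.7
```

```bash
python3 -c "
import numpy as np
L=129
for d in range(0,92,4):
    t=np.radians(d); print(d, round((-17*np.cos(t)+L*np.sin(t)+17)/10,2), round((L-(17*np.sin(t)+L*np.cos(t)))/10,2))"
```

```text
0 0.0 0.0
4 0.9 -0.09
8 1.81 -0.11
12 2.72 -0.07
16 3.62 0.03
20 4.51 0.2
24 5.39 0.42
28 6.26 0.71
32 7.09 1.06
36 7.91 1.46
40 8.69 1.93
44 9.44 2.44
48 10.15 3.0
52 10.82 3.62
56 11.44 4.28
60 12.02 4.98
64 12.55 5.72
68 13.02 6.49
72 13.44 7.3
76 13.81 8.13
80 14.11 8.99
84 14.35 9.86
88 14.53 10.75
```

```bash
python3 -m crank '[{"x":0.9,"y":0,"z":-0.06,"spin":0},{"x":0.91,"y":0,"z":-0.02,"spin":0},{"x":0.91,"y":0,"z":0.04,"spin":0},{"x":0.9,"y":0,"z":0.1,"spin":0}]' ;python3 -c "
from h import *
st();im=vision.get_image('scene');cv2.imwrite('pics/s4.png',im[80:280,220:480].repeat(3,0).repeat(3,1));st()"
```

```text
clock: 6.25
eef_pos: [473.8, -14.2, 112.7]
tool_rot: [-3.141, -0.0, 0.299]
force: [-3.9, -1.1, 16.8]
width: 24.7
t 6.25 pos [473.8 -14.2 112.7] rot [-3.141 -0.     0.299] F [-3.9 -1.1 16.8] w 24.747925307022797
t 6.3 pos [475.5 -13.5 112.5] rot [-3.142e+00 -2.000e-03  3.000e-01] F [-1.1  0.3 14.4] w 24.573894917614492
```

View pics/s4.png

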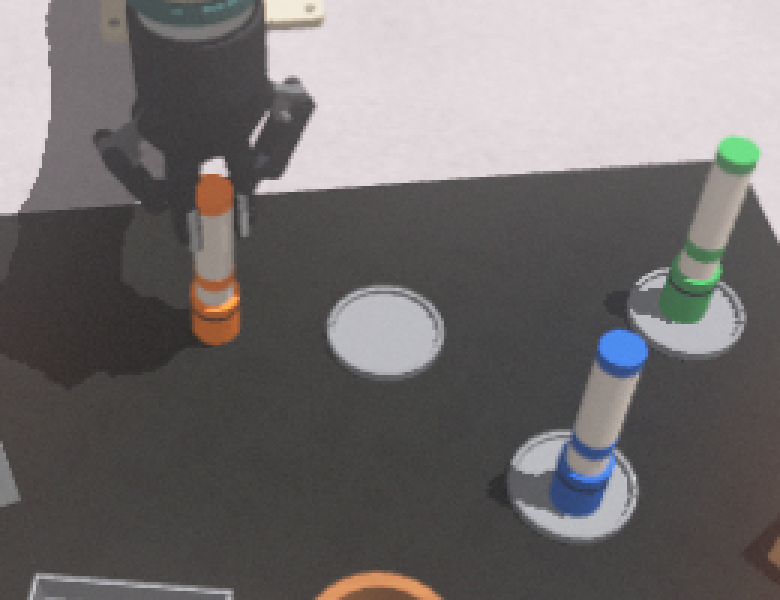

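```bash
cat >> h.py <<'E'
def proj(cam,P):
    c=vision.calibration(cam); f=200/np.tan(np.radians(c['vfov'])/2)
    K=np.array([[f,0,c['cx']],[0,f,c['cy']],[0,0,1.]])
    q=R.from_euler('xyz',c['rotation']).as_matrix().T@(np.array(P,float).T-np.array(c['eye'])[:,None])
    q=(np.diag([1,-1,-1])@q).T
    return cv2.projectPoints(q.reshape(-1,1,3),np.zeros(3),np.zeros(3),K,np.array(c['distortion'],float))[0].reshape(-1,2)
def shape(G,u,L):
    """points on the surface of the marker; u = unit axis cap->tail, G the grasp point"""
    u=u/np.linalg.norm(u); a=np.cross(u,[0.3,1,0.2]); a/=np.linalg.norm(a); b=np.cross(u,a)
    o=np.array(G)-L*u; out=[]
    for s,r in [(0,17),(42,17),(42,13),(150,13)]:
        for t in np.linspace(0,2*np.pi,24): out.append(o+s*u+r*(a*np.cos(t)+b*np.sin(t)))
    return np.array(out)
def sil(cam,G,u,L):
    p=proj(cam,shape(G,u,L)); m=np.zeros((400,640),np.uint8)
    cv2.fillConvexPoly(m,cv2.convexHull(p[:48].astype(np.float32)).astype(int),1);cv2.fillConvexPoly(m,cv2.convexHull(p[48:].astype(np.float32)).astype(int),1)
    return m
def tilt(cam='scene',name='pics/ov.png',L=129,crop=(80,280,220,480)):
    s=ctrl.read_state(); im=vision.get_image(cam); 
    G=np.array(s['eef_pos'])+[0,0,18.7]; y=s['tool_rot'][2]
    rg=vision.regions_of('marker',cam); best=None
    if rg:
        mk=rg[0]['mask']; print('score',rg[0]['score'],'px',mk.sum())
        res=[]
        for d in range(-10,100,2):
            t=np.radians(d);u=np.array([np.sin(t)*np.cos(y),np.sin(t)*np.sin(y),np.cos(t)])
            m=sil(cam,G,u,L)>0; res.append(((m&mk).sum()/(m|mk).sum(),d))
        print(sorted(res)[::-1][:4]); best=max(res)[1]
        t=np.radians(best);u=np.array([np.sin(t)*np.cos(y),np.sin(t)*np.sin(y),np.cos(t)])
        print('cap end',(G-L*u).round(1))
        cs,_=cv2.findContours(sil(cam,G,u,L),0,2)
        cv2.drawContours(im,cs,-1,(255,0,255),1)
    a,b,c,d=crop; k=min(800//(d-c),600//(b-a)); cv2.imwrite(name,im[a:b,c:d].repeat(k,0).repeat(k,1)); st()
E
python3 -c "
from h import *
tilt(name='pics/ov1.png')"
```

```text
score 0.76 px 681
[(np.float64(0.8190709046454768), 10), (np.float64(0.812200956937799), 8), (np.float64(0.7946009389671361), 6), (np.float64(0.7699757869249395), 12)]
cap end [454.1 -20.1   4.1]
t 6.4 pos [474.6 -13.7 112.5] rot [-3.142e+00 -2.000e-03  3.000e-01] F [-1.3  0.1 11.8] w 24.565613901151956
```

View pics/ov1.png

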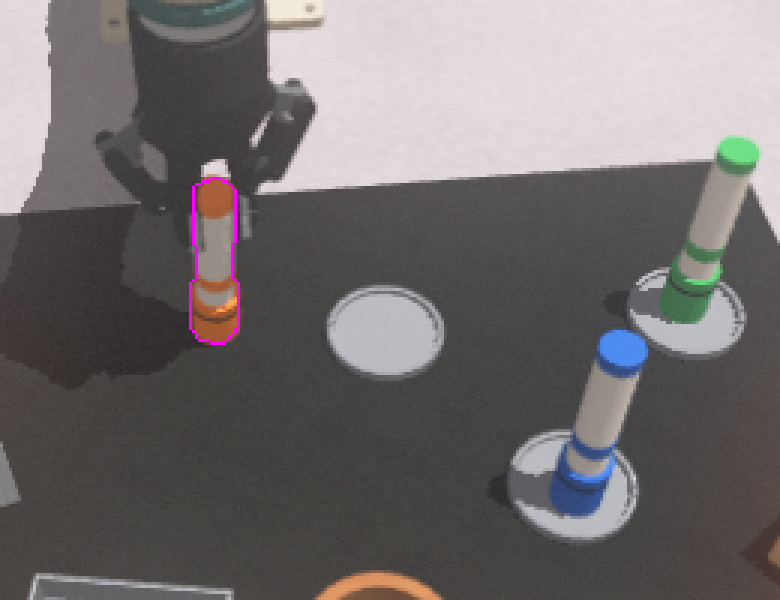

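```bash
python3 -m crank '[{"x":0.6,"y":0,"z":0.15,"spin":0},{"x":0.75,"y":0,"z":0.17,"spin":0},{"x":0.85,"y":0,"z":0.22,"spin":0},{"x":0.86,"y":0,"z":0.29,"spin":0}]' ;python3 -c "
from h import *
tilt(name='pics/ov2.png')"
```

```text
clock: 6.8
eef_pos: [505.2, -4.6, 105.1]
tool_rot: [3.141, -0.004, 0.299]
force: [1.2, 0.2, 9.6]
width: 25.0
score 0.72 px 524
[(np.float64(0.7607361963190185), 22), (np.float64(0.7438271604938271), 24), (np.float64(0.707492795389049), 20), (np.float64(0.663448275862069), 18)]
cap end [459.  -18.8   4.2]
t 6.9 pos [506.1  -4.3 104.7] rot [ 3.141 -0.005  0.3  ] F [ 0.1  2.4 14.7] w 24.566040100978107
```

View pics/ov2.png

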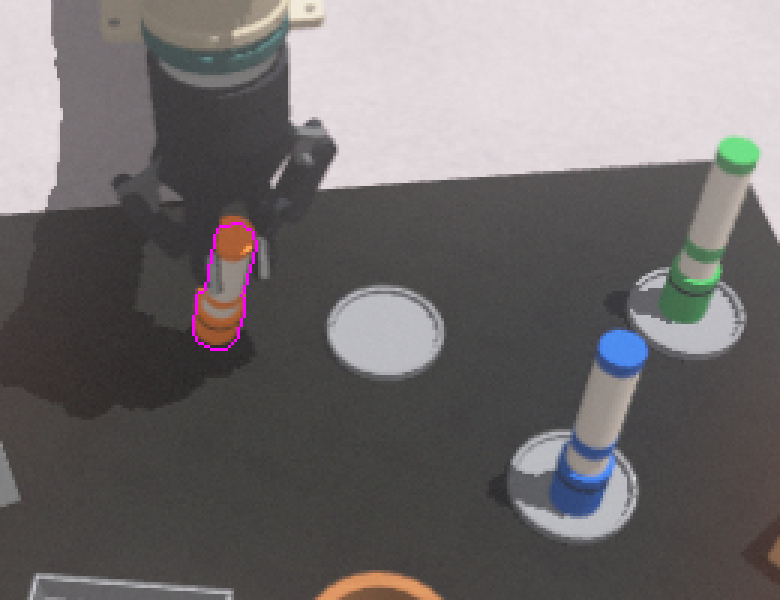

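```bash
python3 -m crank '[{"x":0.84,"y":0,"z":0.32,"spin":0},{"x":0.82,"y":0,"z":0.36,"spin":0},{"x":0.79,"y":0,"z":0.41,"spin":0},{"x":0.76,"y":0,"z":0.48,"spin":0},{"x":0.73,"y":0,"z":0.52,"spin":0}]' ;python3 -c "
from h import *
tilt(name='pics/ov3.png',L=126)"
```

```text
clock: 7.4
eef_pos: [542.5, 7.2, 83.3]
tool_rot: [3.141, -0.003, 0.3]
force: [1.1, -0.7, 6.9]
width: 24.3
score 0.75 px 219
[(np.float64(0.4054621848739496), 36), (np.float64(0.3991507430997877), 38), (np.float64(0.3850806451612903), 34), (np.float64(0.37166324435318276), 40)]
cap end [ 4.718e+02 -1.470e+01  1.000e-01]
t 7.5 pos [543.    7.5  82.8] rot [ 3.141e+00 -3.000e-03  3.000e-01] F [1.7 1.  6.6] w 24.73623303227132
```

View pics/ov3.png

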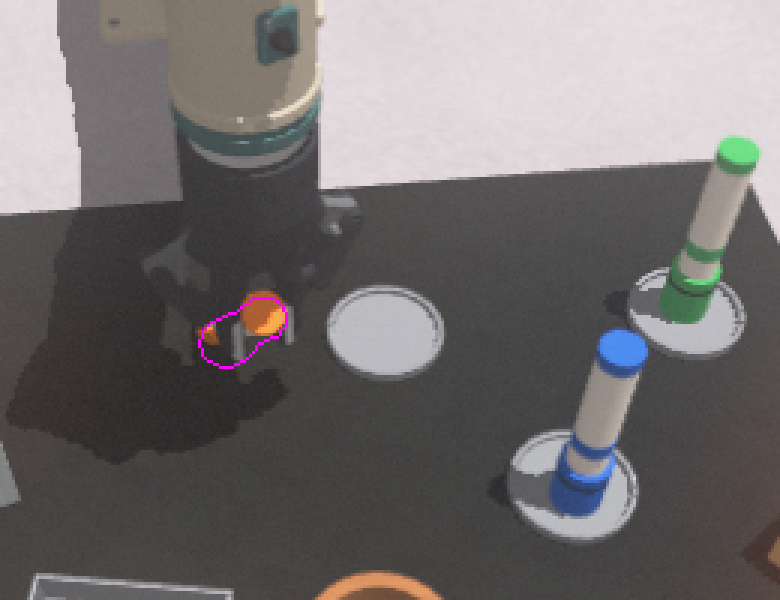

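```bash
python3 -m crank '[{"x":0.65,"y":0,"z":0.62,"spin":0},{"x":0.6,"y":0,"z":0.66,"spin":0},{"x":0.56,"y":0,"z":0.7,"spin":0},{"x":0.51,"y":0,"z":0.74,"spin":0}]' ;python3 -c "
from h import *
st();[cv2.imwrite(f'pics/{c}5.png',vision.get_image(c)) for c in ('top','wrist')]"
```

```text
clock: 7.9
eef_pos: [565.7, 14.3, 56.2]
tool_rot: [3.141, -0.005, 0.3]
force: [2.7, 0.6, 6.1]
width: 24.7
t 7.9 pos [565.7  14.3  56.2] rot [ 3.141 -0.005  0.3  ] F [2.7 0.6 6.1] w 24.675107231748616
```

View pics/top5.png

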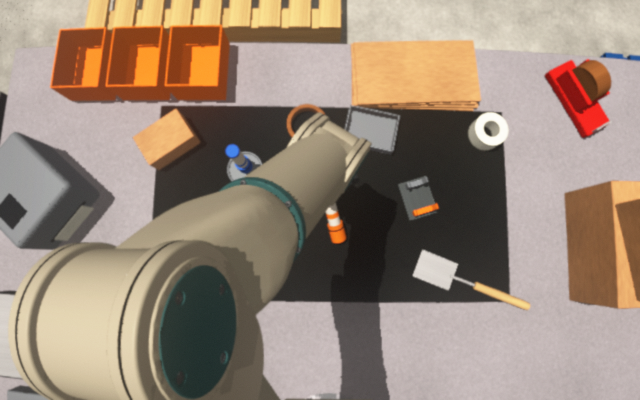

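View pics/wrist5.png

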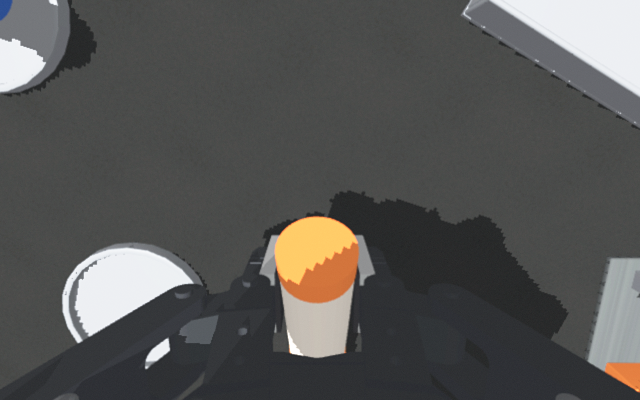

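```bash
python3 -m crank '[{"x":0.45,"y":0,"z":0.78,"spin":0},{"x":0.4,"y":0,"z":0.8,"spin":0},{"x":0.35,"y":0,"z":0.82,"spin":0}]' ;python3 -m crank '[{"x":0.3,"y":0,"z":0.8,"spin":0},{"x":0.23,"y":0,"z":0.75,"spin":0},{"x":0,"y":0,"z":0,"spin":0}]' ;python3 -c "
from h import *
st();[cv2.imwrite(f'pics/{c}6.png',vision.get_image(c)) for c in ('top','wrist')]"
```

```text
clock: 8.3
eef_pos: [575.5, 17.2, 31.9]
tool_rot: [3.141, -0.003, 0.3]
force: [2.6, -0.5, 4.2]
width: 24.7
clock: 8.6
eef_pos: [578.5, 18.6, 14.9]
tool_rot: [-3.141, 0.001, 0.299]
force: [1.5, -0.1, 3.9]
width: 24.1
t 8.6 pos [578.5  18.6  14.9] rot [-3.141e+00  1.000e-03  2.990e-01] F [ 1.5 -0.1  3.9] w 24.143028649383506
```

View pics/top6.png

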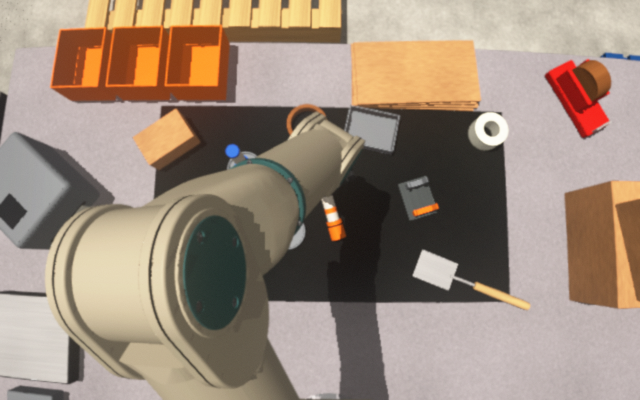

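View pics/wrist6.png

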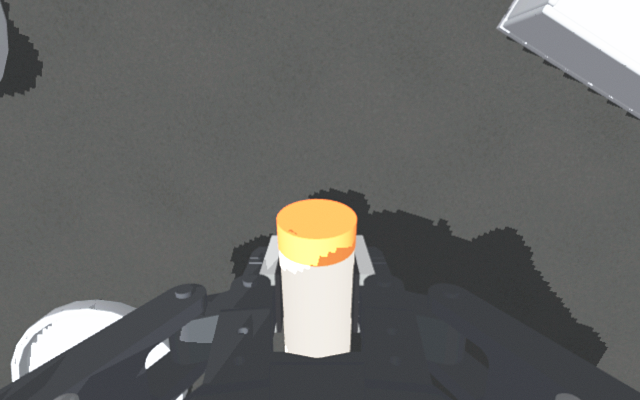

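```bash
python3 -m crank '[{"x":0,"y":0,"z":-1.5,"spin":0},{"x":0,"y":0,"z":-3,"spin":0},{"x":0,"y":0,"z":-3,"spin":0},{"x":0,"y":0,"z":0,"spin":0},{"x":0,"y":0,"z":0,"spin":0}]' ;python3 -c "
from h import *
s=st();rows([633.7,-179.8,90],0.299,8)
for c in ('wrist','top'):
  cc=vision.calibration(c);cv2.imwrite(f'pics/{c}7.png',vision.get_image(c)); 
  print(cc if c=='wrist' else '')
for p in [(345,145),(392,155),(400,115)]: print(atz('top',p,10))
b=vision.boxes_of('marker','top');print(b)
"
```

```text
clock: 9.2
eef_pos: [578.5, 18.7, 91.7]
tool_rot: [-3.141, -0.001, 0.299]
force: [0.1, -0.7, -0.9]
width: 24.3
t 9.2 pos [578.5  18.7  91.7] rot [-3.141e+00 -1.000e-03  2.990e-01] F [ 0.1 -0.7 -0.9] w 24.274449631287514
[-0.07  2.57  0.02] spin -0.0
[-0.07  2.57  0.02] spin -0.0
[-0.07  2.57  0.02] spin -0.0
[-0.07  2.57  0.02] spin -0.0
[-0.07  2.57  0.02] spin -0.0
[-0.07  2.57  0.02] spin -0.0
[-0.07  2.57  0.02] spin -0.0
[-0.07  2.57  0.02] spin -0.0
{'vfov': 58.61112164542819, 'cx': 316.77310775570476, 'cy': 192.9914022866691, 'distortion': array([0.01215271, 0.        , 0.        , 0.        , 0.        ]), 'eye': array([642.40019239,  38.61704878, 233.48881425]), 'rotation': array([-2.69034010e-01,  4.39041728e-04, -1.27192188e+00])}

[683.73933352 -31.89259363  10.        ]
[ 661.73063801 -143.17979765   10.        ]
[ 760.88656859 -163.87074252   10.        ]
[{'extent': [323.2, 194.1, 348.7, 234.0], 'score': 0.94}, {'extent': [402.2, 174.1, 434.3, 221.7], 'score': 0.64}]
```

View pics/wrist7.png

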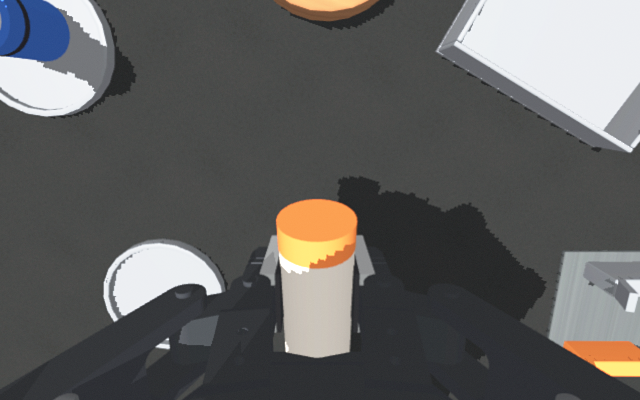

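View pics/top7.png

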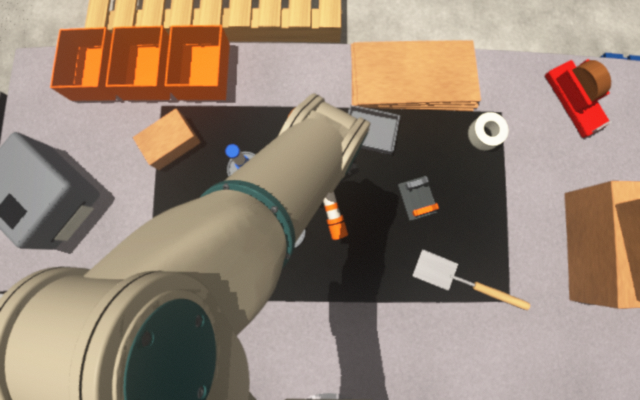

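```bash
python3 - <<'E'
from h import *
s=ctrl.read_state(); G=np.array(s['eef_pos'])+[0,0,18.7];y=s['tool_rot'][2]
for L in (120,124,128):
  for d in (76,80,84,88,92):
    t=np.radians(d);u=np.array([np.sin(t)*np.cos(y),np.sin(t)*np.sin(y),np.cos(t)])
    S=shape(G,u,L); w=proj('wrist',S)[72:]; tp=proj('top',S)[:24]
    print(L,d,'disc rows',w[:,1].min().round(1),w[:,1].max().round(1),'top cap-end rows',tp[:,1].min().round(1),tp[:,1].max().round(1), 'cols',tp[:,0].min().round(0),tp[:,0].max().round(0))
im=cv2.imread('pics/top7.png');cv2.imwrite('pics/c7.png',im[185:255,300:370].repeat(8,0).repeat(8,1))
E
```

```text
120 76 disc rows 191.4 232.4 top cap-end rows 233.5 238.9 cols 331.0 346.0
120 80 disc rows 191.0 226.2 top cap-end rows 234.3 239.3 cols 331.0 347.0
120 84 disc rows 191.0 220.5 top cap-end rows 234.8 239.5 cols 332.0 347.0
120 88 disc rows 191.4 215.4 top cap-end rows 235.0 239.6 cols 332.0 347.0
120 92 disc rows 192.2 210.7 top cap-end rows 234.7 239.5 cols 332.0 348.0
124 76 disc rows 200.6 242.8 top cap-end rows 235.2 240.7 cols 331.0 347.0
124 80 disc rows 200.4 237.0 top cap-end rows 236.1 241.1 cols 332.0 347.0
124 84 disc rows 200.5 231.7 top cap-end rows 236.7 241.4 cols 332.0 348.0
124 88 disc rows 201.1 226.8 top cap-end rows 236.8 241.5 cols 332.0 348.0
124 92 disc rows 201.9 222.3 top cap-end rows 236.6 241.4 cols 332.0 348.0
128 76 disc rows 209.6 252.8 top cap-end rows 237.0 242.5 cols 332.0 347.0
128 80 disc rows 209.6 247.5 top cap-end rows 237.9 243.0 cols 332.0 348.0
128 84 disc rows 209.9 242.6 top cap-end rows 238.5 243.3 cols 333.0 348.0
128 88 disc rows 210.6 238.0 top cap-end rows 238.7 243.4 cols 333.0 349.0
128 92 disc rows 211.5 233.7 top cap-end rows 238.5 243.3 cols 333.0 349.0
```

View pics/c7.png

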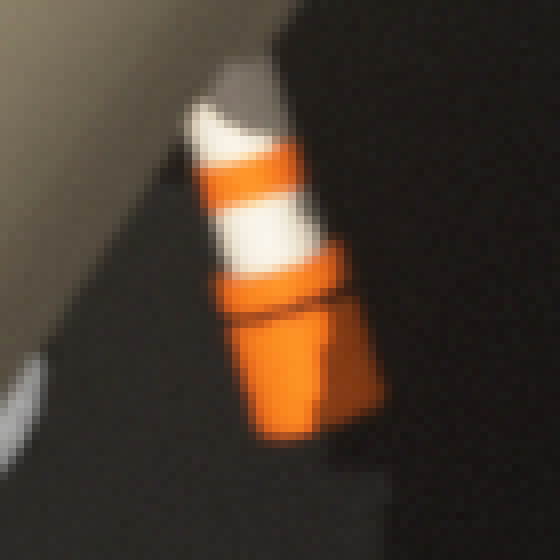

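```bash
python3 - <<'E'
import cv2
im=cv2.imread('pics/wrist7.png');cv2.imwrite('pics/cw7.png',im[185:285,265:370].repeat(6,0).repeat(6,1)[:600])
E
```

```text
(no output)
```

View pics/cw7.png

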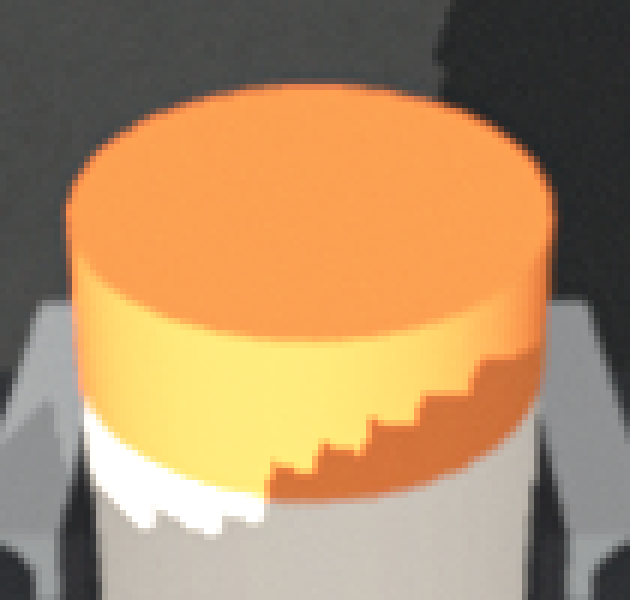

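```bash
python3 -m crank '[{"x":0,"y":0,"z":-1.5,"spin":0},{"x":0,"y":1,"z":-1,"spin":0}]';python3 -c "
from h import *
s=st();rows([623.9,-183,117],0.297,6)"
```

```text
clock: 9.55
eef_pos: [581.3, 10.1, 116.2]
tool_rot: [-3.14, 0.001, 0.301]
force: [0.5, 0.2, -0.5]
width: 24.5
t 9.55 pos [581.3  10.1 116.2] rot [-3.14e+00  1.00e-03  3.01e-01] F [ 0.5  0.2 -0.5] w 24.483601526158132
[-0.28  3.28 -0.02] spin 0.001
[-0.27  3.28 -0.02] spin 0.001
[-0.27  3.28 -0.02] spin 0.001
[-0.27  3.28 -0.02] spin 0.001
[-0.27  3.28 -0.02] spin 0.001
[-0.26  3.28 -0.02] spin 0.001
```

```bash
python3 -m crank '[{"x":-0.25,"y":2.5,"z":0,"spin":0},{"x":-0.25,"y":3,"z":0,"spin":0},{"x":-0.25,"y":3,"z":0,"spin":0},{"x":-0.25,"y":3,"z":0,"spin":0},{"x":-0.25,"y":3,"z":0,"spin":0}]';python3 -m crank '[{"x":-0.25,"y":3,"z":0,"spin":0},{"x":-0.05,"y":2,"z":0,"spin":0},{"x":0,"y":0,"z":0,"spin":0},{"x":0,"y":0,"z":0,"spin":0}]';python3 -c "
from h import *
s=st();rows([623.9,-183,117],0.297,1)
for c in ('wrist','top','scene'): cv2.imwrite(f'pics/{c}8.png',vision.get_image(c))"
```

```text
clock: 10.05
eef_pos: [612.9, -135.8, 116.7]
tool_rot: [3.14, -0.0, 0.298]
force: [0.7, 0.4, -0.4]
width: 24.4
clock: 10.45
eef_pos: [624.1, -182.9, 116.2]
tool_rot: [3.142, -0.0, 0.297]
force: [0.3, -0.2, -1.0]
width: 24.8
t 10.45 pos [ 624.1 -182.9  116.2] rot [ 3.142 -0.     0.297] F [ 0.3 -0.2 -1. ] w 24.766136542887534
[-0.03  0.   -0.08] spin 0.0
```

View pics/wrist8.png

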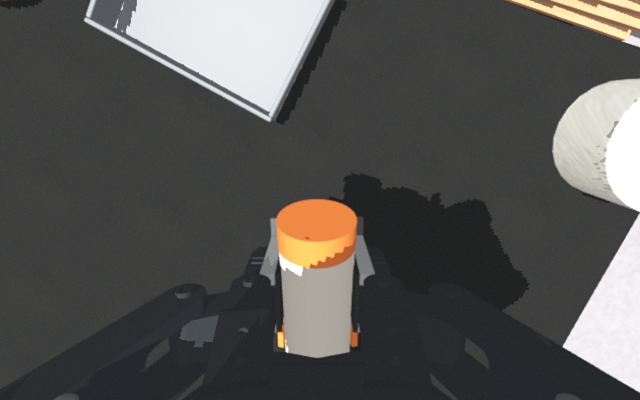

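View pics/top8.png

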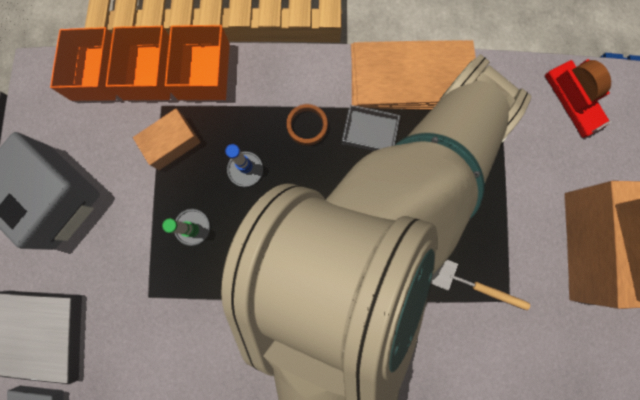

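View pics/scene8.png

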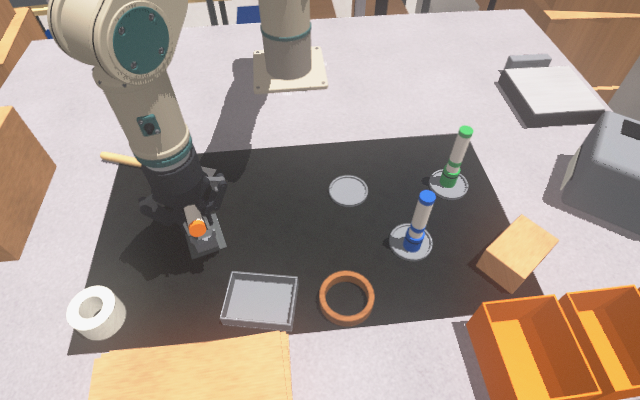

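```bash
python3 -m crank '[{"x":0,"y":0,"z":1.5,"spin":0},{"x":0,"y":0,"z":1.5,"spin":0},{"x":0,"y":0,"z":1.5,"spin":0},{"x":0,"y":0,"z":0.6,"spin":0},{"x":0,"y":0,"z":0,"spin":0}]';python3 -m crank '[{"x":0,"y":0,"z":0.4,"spin":0},{"x":0,"y":0,"z":0.2,"spin":0},{"x":0,"y":0,"z":0,"spin":0}]'; python3 -c "
from h import *
for c in ('wrist','scene'): cv2.imwrite(f'pics/{c}9.png',vision.get_image(c))"
```

```text
clock: 11.1
eef_pos: [623.2, -181.6, 62.9]
tool_rot: [-3.14, 0.003, 0.299]
force: [-0.6, 0.4, -0.4]
width: 24.4
clock: 11.4
eef_pos: [624.4, -182.0, 58.9]
tool_rot: [3.142, -0.0, 0.299]
force: [0.5, 0.5, -1.1]
width: 24.9
```

View pics/wrist9.png

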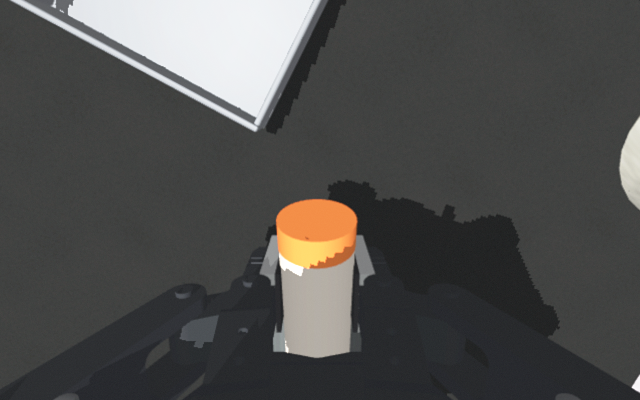

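View pics/scene9.png

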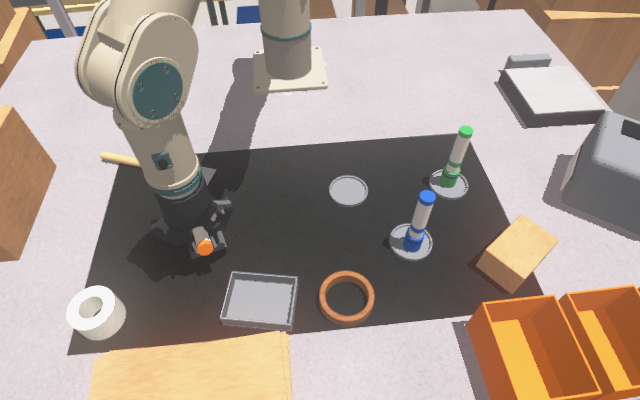

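```bash
python3 -m crank '[{"x":0,"y":0,"z":0.25,"spin":0},{"x":0,"y":0,"z":0,"spin":0}]';python3 -m crank '[{"x":0,"y":0,"z":0.25,"spin":0},{"x":0,"y":0,"z":0,"spin":0}]';python3 -m crank '[{"x":0.07,"y":0,"z":0.25,"spin":0},{"x":0,"y":0,"z":0,"spin":0}]'
```

```text
clock: 11.7
eef_pos: [624.2, -181.9, 56.2]
tool_rot: [-3.141, 0.0, 0.299]
force: [-0.9, 0.3, -0.8]
width: 24.6
clock: 11.9
eef_pos: [624.1, -181.9, 53.5]
tool_rot: [-3.141, 0.0, 0.299]
force: [-0.8, 0.3, -1.3]
width: 24.6
clock: 12.1
eef_pos: [624.9, -181.6, 50.9]
tool_rot: [-3.141, 0.0, 0.299]
force: [0.2, -0.2, -1.5]
width: 24.2
```

```bash
python3 -m crank '[{"x":0,"y":0,"z":0.25,"spin":0},{"x":0,"y":0,"z":0,"spin":0}]';python3 -m crank '[{"x":0.05,"y":0,"z":0.25,"spin":0},{"x":0,"y":0,"z":0,"spin":0}]';python3 -m crank '[{"x":0.07,"y":0,"z":0.25,"spin":0},{"x":0,"y":0,"z":0,"spin":0}]'
```

```text
clock: 12.3
eef_pos: [624.7, -181.7, 48.4]
tool_rot: [-3.141, 0.001, 0.299]
force: [-0.0, 0.2, 0.3]
width: 24.7
clock: 12.5
eef_pos: [625.3, -181.5, 45.9]
tool_rot: [-3.141, 0.0, 0.299]
force: [0.5, 0.8, -1.1]
width: 24.8
clock: 12.7
eef_pos: [626.1, -181.3, 43.5]
tool_rot: [-3.141, 0.0, 0.299]
force: [-0.2, -0.5, -0.8]
width: 24.6
```

```bash
python3 -m crank '[{"x":0.07,"y":0.05,"z":0.25,"spin":0},{"x":0,"y":0,"z":0,"spin":0}]';python3 -m crank '[{"x":0.05,"y":0,"z":0.25,"spin":0},{"x":0,"y":0,"z":0,"spin":0}]';python3 -m crank '[{"x":0.05,"y":0,"z":0.25,"spin":0},{"x":0,"y":0,"z":0,"spin":0}]'; python3 -c "
from h import *
for c in ('wrist','scene'): cv2.imwrite(f'pics/{c}10.png',vision.get_image(c))"
```

```text
clock: 12.9
eef_pos: [627.1, -181.6, 41.2]
tool_rot: [-3.141, 0.0, 0.299]
force: [0.5, 0.8, 1.1]
width: 24.8
clock: 13.1
eef_pos: [627.8, -181.5, 39.0]
tool_rot: [3.141, -0.0, 0.299]
force: [-0.4, 1.1, 3.9]
width: 24.7
clock: 13.3
eef_pos: [628.4, -181.6, 36.4]
tool_rot: [3.141, -0.001, 0.299]
force: [0.3, 1.3, 4.2]
width: 24.5
```

View pics/wrist10.png

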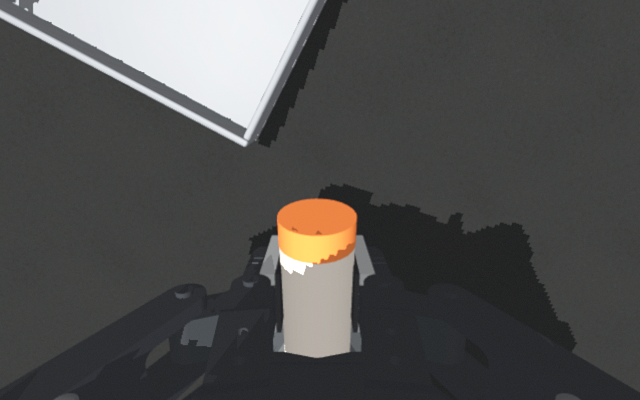

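```bash
python3 -m crank '[{"x":0.03,"y":0,"z":0.25,"spin":0},{"x":0,"y":0,"z":0,"spin":0}]';python3 -m crank '[{"x":0.03,"y":0,"z":0.25,"spin":0},{"x":0,"y":0,"z":0,"spin":0}]';python3 -m crank '[{"x":0.03,"y":0,"z":0.2,"spin":0},{"x":0,"y":0,"z":0,"spin":0}]'
```

```text
clock: 13.6
eef_pos: [628.6, -181.3, 33.7]
tool_rot: [3.141, -0.001, 0.299]
force: [1.2, 1.0, 4.6]
width: 24.8
clock: 13.8
eef_pos: [628.7, -181.2, 31.1]
tool_rot: [3.141, -0.0, 0.299]
force: [1.9, 0.5, 4.0]
width: 24.9
clock: 14.0
eef_pos: [628.8, -181.1, 29.0]
tool_rot: [-3.142, 0.0, 0.299]
force: [2.0, 0.2, 3.8]
width: 24.4
```

```bash
python3 -m crank '[{"x":0,"y":0,"z":0.1,"spin":0},{"x":0,"y":0,"z":0,"spin":0}]'; python3 -c "
from h import *
for c in ('wrist','scene'): cv2.imwrite(f'pics/{c}11.png',vision.get_image(c))"
```

```text
clock: 14.2
eef_pos: [628.8, -181.2, 28.1]
tool_rot: [3.142, 0.0, 0.299]
force: [2.3, -0.0, 3.2]
width: 24.9
```

View pics/wrist11.png

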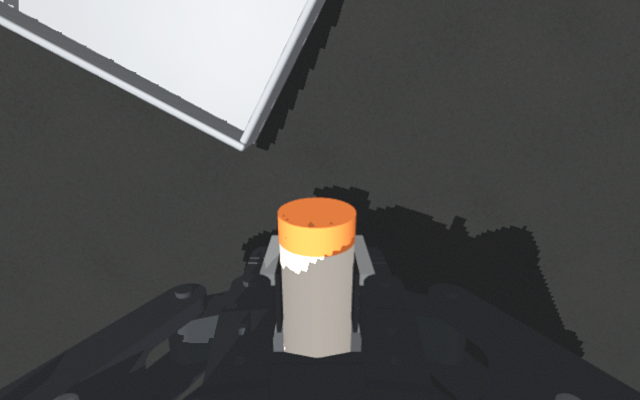

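```bash
python3 -m crank '[{"x":0,"y":0,"z":0.08,"spin":0},{"x":0,"y":0,"z":0,"spin":0}]';python3 -m crank '[{"x":0,"y":0,"z":0.06,"spin":0},{"x":0,"y":0,"z":0,"spin":0}]'
```

```text
clock: 14.5
eef_pos: [628.9, -181.1, 27.5]
tool_rot: [3.141, -0.0, 0.299]
force: [2.4, 0.1, 3.9]
width: 24.4
clock: 14.7
eef_pos: [628.7, -181.0, 26.8]
tool_rot: [-3.141, 0.0, 0.299]
force: [2.4, 0.8, 4.0]
width: 24.7
```

```bash
python3 -m crank '[{"x":0,"y":0,"z":0.08,"spin":0},{"x":0,"y":0,"z":0,"spin":0}]';python3 -m crank '[{"x":0,"y":0,"z":0.06,"spin":0},{"x":0,"y":0,"z":0,"spin":0}]'
```

```text
clock: 14.9
eef_pos: [628.8, -181.0, 26.0]
tool_rot: [-3.141, -0.0, 0.299]
force: [2.5, 0.6, 5.0]
width: 24.3
clock: 15.1
eef_pos: [628.7, -181.3, 25.4]
tool_rot: [3.142, 0.0, 0.299]
force: [2.2, 0.7, 3.6]
width: 24.5
```

```bash
python3 -m crank '[{"x":0,"y":0,"z":0.1,"spin":0},{"x":0,"y":0,"z":0,"spin":0}]';python3 -m crank '[{"x":0,"y":0,"z":0.1,"spin":0},{"x":0,"y":0,"z":0,"spin":0}]'; python3 -c "
from h import *
for c in ('wrist','scene'):
  im=vision.get_image(c); 
  im=im[185:285,265:370].repeat(6,0).repeat(6,1)[:600] if c=='wrist' else im[180:290,130:270].repeat(5,0).repeat(5,1)
  cv2.imwrite(f'pics/{c}12.png',im)"
```

```text
clock: 15.3
eef_pos: [628.7, -181.0, 24.3]
tool_rot: [-3.141, 0.0, 0.299]
force: [1.9, 0.8, 4.2]
width: 24.6
clock: 15.5
eef_pos: [628.7, -181.2, 23.3]
tool_rot: [3.142, 0.0, 0.299]
force: [2.3, -0.1, 3.8]
width: 24.8
```

View pics/wrist12.png

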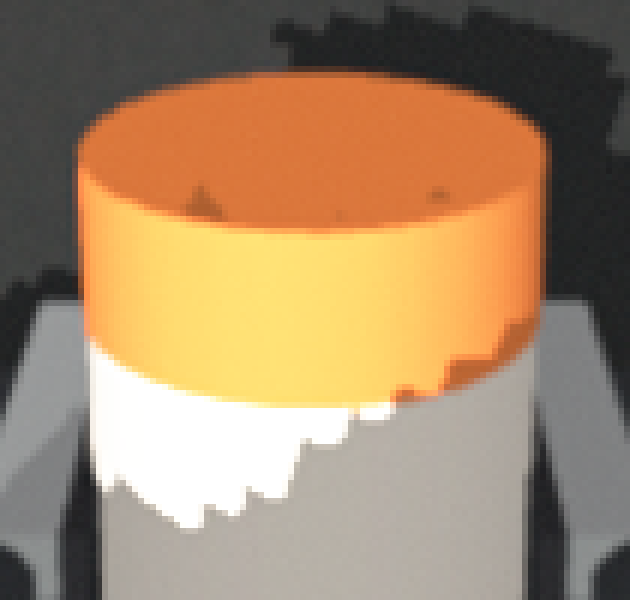

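View pics/scene12.png

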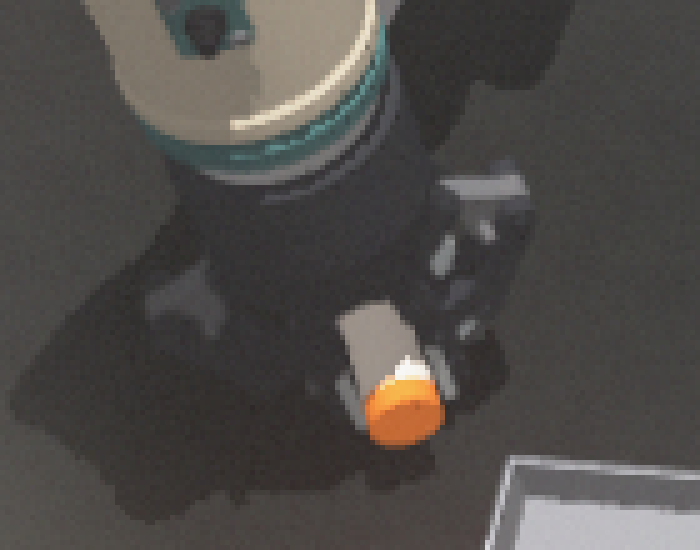

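```bash
python3 -m crank '[{"x":0,"y":0,"z":0.1,"spin":0},{"x":0,"y":0,"z":0,"spin":0}]';python3 -m crank '[{"x":0,"y":0,"z":0.1,"spin":0},{"x":0,"y":0,"z":0,"spin":0}]';python3 -m crank '[{"x":0,"y":0,"z":0.1,"spin":0},{"x":0,"y":0,"z":0,"spin":0}]'
```

```text
clock: 15.8
eef_pos: [628.8, -181.2, 22.5]
tool_rot: [3.142, -0.0, 0.299]
force: [2.6, -0.0, 4.7]
width: 24.4
clock: 16.0
eef_pos: [628.9, -181.0, 21.4]
tool_rot: [-3.141, -0.0, 0.299]
force: [2.4, 0.3, 5.4]
width: 24.5
clock: 16.2
eef_pos: [628.9, -181.2, 20.4]
tool_rot: [3.141, -0.0, 0.299]
force: [2.6, 0.9, 4.7]
width: 24.6
```

```bash
python3 -m crank '[{"x":0,"y":0,"z":0.1,"spin":0},{"x":0,"y":0,"z":0,"spin":0}]';python3 -m crank '[{"x":0,"y":0,"z":0.1,"spin":0},{"x":0,"y":0,"z":0,"spin":0}]'; python3 -c "
from h import *
for c in ('wrist',):
  im=vision.get_image(c); 
  im=im[185:285,265:370].repeat(6,0).repeat(6,1)[:600] if c=='wrist' else im[180:290,130:270].repeat(5,0).repeat(5,1)
  cv2.imwrite(f'pics/{c}13.png',im)"
```

```text
clock: 16.4
eef_pos: [628.9, -181.1, 19.7]
tool_rot: [-3.141, -0.0, 0.298]
force: [1.7, 1.4, 5.4]
width: 24.6
clock: 16.6
eef_pos: [629.0, -181.3, 19.3]
tool_rot: [3.141, -0.001, 0.298]
force: [0.9, -0.3, 8.3]
width: 24.4
```

View pics/wrist13.png

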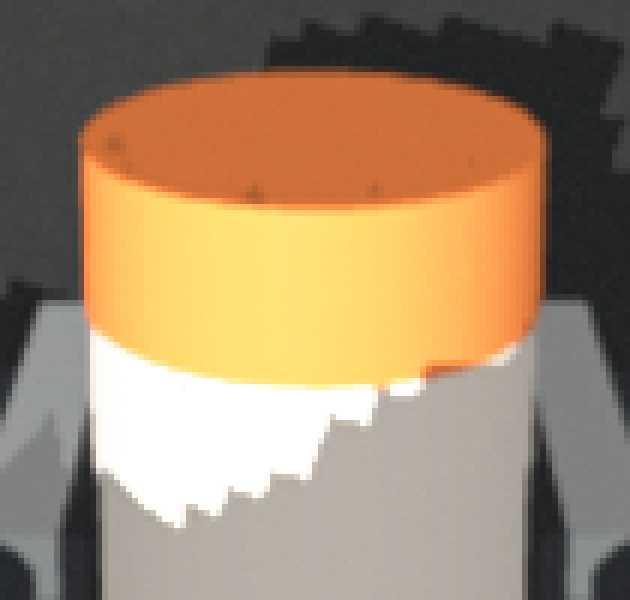

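```bash
python3 -m crank '[{"x":0,"y":0,"z":0,"spin":0},{"x":0,"y":0,"z":0,"spin":0},{"x":0,"y":0,"z":0,"spin":0},{"x":0,"y":0,"z":0,"spin":0}]' 55; python3 -c "
from h import *
for c in ('wrist',):
  im=vision.get_image(c); cv2.imwrite(f'pics/{c}14.png',im)"
```

```text
clock: 17.05
eef_pos: [628.0, -181.1, 17.8]
tool_rot: [-3.141, 0.001, 0.298]
force: [0.4, -0.6, -0.0]
width: 47.3
```

View pics/wrist14.png

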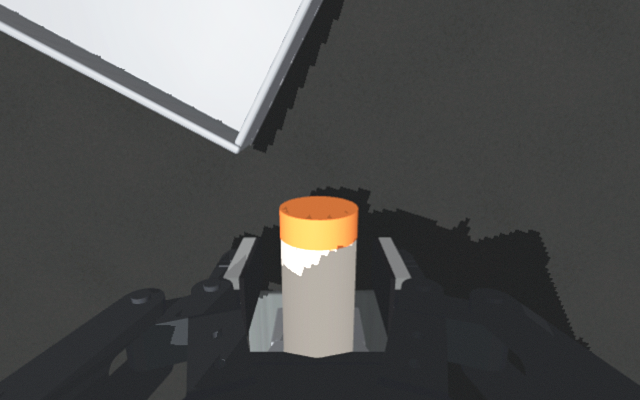

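Released cleanly, lying still between the pads. Raise straight up and away.

```bash
python3 -m crank '[{"x":0,"y":0,"z":-1,"spin":0},{"x":0,"y":0,"z":-2,"spin":0},{"x":0,"y":0,"z":-3,"spin":0},{"x":0,"y":0,"z":-4,"spin":0},{"x":0,"y":0,"z":-4,"spin":0}]';python3 -m crank '[{"x":1,"y":0,"z":-4,"spin":0},{"x":3,"y":0,"z":-2,"spin":0},{"x":3,"y":0,"z":0,"spin":0},{"x":3,"y":0,"z":0,"spin":0},{"x":0,"y":0,"z":0,"spin":0}]'; python3 -c "
from h import *
for c in ('wrist','scene','top'):
  im=vision.get_image(c); cv2.imwrite(f'pics/{c}15.png',im)
st()"
```

```text
clock: 17.6
eef_pos: [628.3, -181.2, 160.3]
tool_rot: [-3.141, 0.001, 0.298]
force: [0.5, -0.1, 0.1]
width: 47.0
clock: 18.1
eef_pos: [727.7, -148.4, 218.5]
tool_rot: [-3.141, -0.003, 0.304]
force: [-1.0, 0.7, -0.5]
width: 47.2
t 18.25 pos [ 723.3 -152.5  218.6] rot [3.141e+00 1.000e-03 2.980e-01] F [0.  0.8 0.3] w 47.28749130739655
```

View pics/wrist15.png

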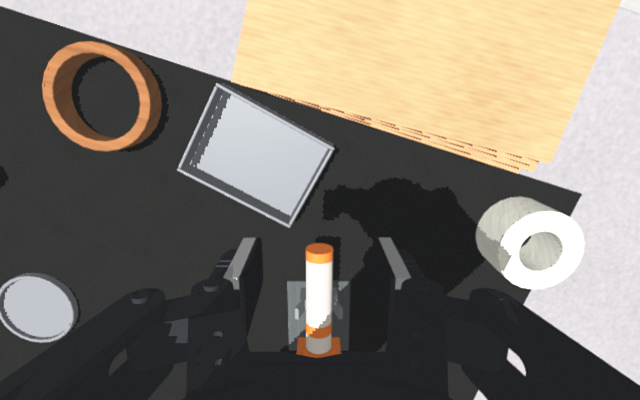

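View pics/scene15.png

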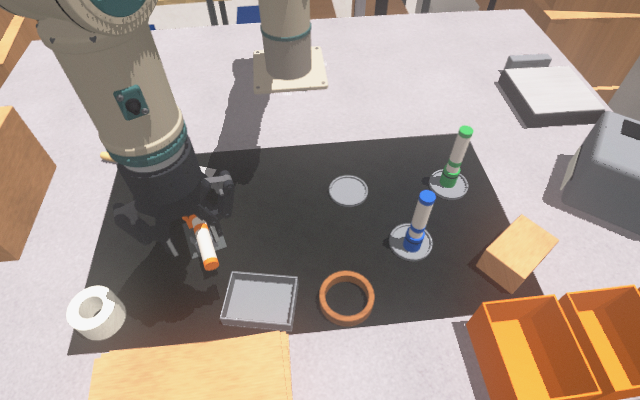

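View pics/top15.png

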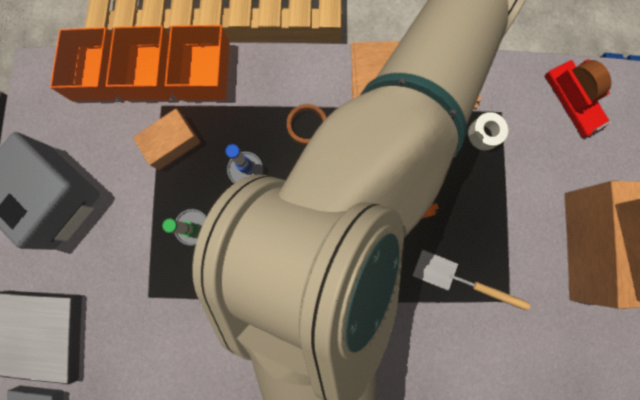

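```bash
python3 -m crank '[{"x":0,"y":-3,"z":-2,"spin":0},{"x":-1,"y":-4.5,"z":-2,"spin":0},{"x":-1,"y":-4.5,"z":-1,"spin":0},{"x":-1,"y":-4.5,"z":0,"spin":0},{"x":-1,"y":-4.5,"z":0,"spin":0}]';python3 -m crank '[{"x":0,"y":-4,"z":0,"spin":0},{"x":0,"y":-3,"z":0,"spin":0},{"x":0,"y":0,"z":0,"spin":0},{"x":0,"y":0,"z":0,"spin":0}]'; python3 - <<'E'
from h import *
for c in ('scene','top'):
  im=vision.get_image(c); cv2.imwrite(f'pics/{c}16.png',im)
  for k in ('marker','marker_blue','marker_green'): print(c,k,[(np.round(q['point'],1),round(q['score'],2)) for q in vision.place_of(k,c)[:2]])
  # overlay expected pose
  C=np.array([561.3,-202.2,3]); y=.297; u=np.array([np.cos(y),np.sin(y),0]); 
  G=C+[0,0,43]+(-52)*u
  cs,_=cv2.findContours(sil(c,G,u,0),0,2)
  a,b,l,r=(190,290,140,270) if c=='scene' else (140,240,370,470)
  z=im.copy(); cv2.drawContours(z,cs,-1,(255,0,255),1)
  o=np.hstack([im[a:b,l:r],z[a:b,l:r]]); k=3 if c=='scene' else 4
  cv2.imwrite(f'pics/ck_{c}.png',cv2.resize(o,None,fx=k,fy=k,interpolation=cv2.INTER_CUBIC))
st()
E
```

```text
clock: 18.75
eef_pos: [622.4, 37.1, 269.3]
tool_rot: [-3.141, -0.001, 0.296]
force: [0.6, -0.1, 0.7]
width: 47.0
clock: 19.15
eef_pos: [603.0, 103.4, 268.9]
tool_rot: [3.141, 0.0, 0.299]
force: [0.6, -0.7, -0.2]
width: 46.9
scene marker [(array([196.9, 204.9]), 0.57), (array([413.1, 242.5]), 0.37)]
scene marker_blue [(array([408.2, 245. ]), 0.58)]
scene marker_green [(array([449.6, 182.8]), 0.94)]
top marker [(array([427.8, 217.6]), 0.79)]
top marker_blue [(array([246.3, 165. ]), 0.63)]
top marker_green []
t 19.55 pos [603.9 102.9 268.3] rot [3.141 0.    0.297] F [ 0.3 -0.3 -0.4] w 46.774882055355064
```

View pics/ck_scene.png

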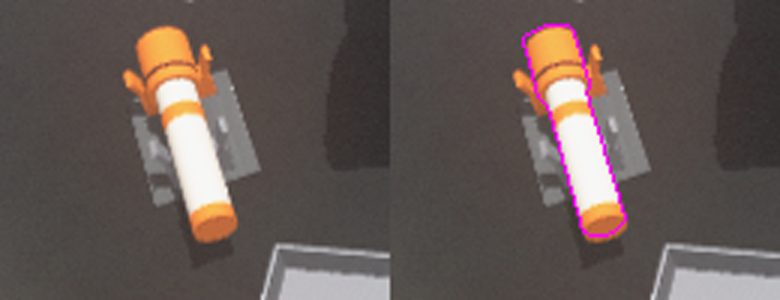

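View pics/ck_top.png

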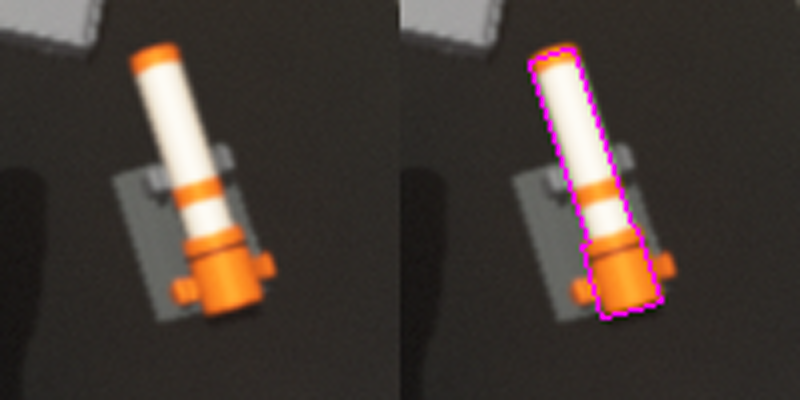

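```bash
python3 -c "
from h import *
print(ctrl.finish_job())"
```

```text
the job is handed in; nothing more can be done
None
```

I laid the orange marker on the cradle, cap in the orange saddle and barrel in the grey one, and handed the job in at about 19.6 s. No verdict came back.

- **Pinch and swing:** I pinched it near its top with the hand straight down. Then I pressed the cap on the mat (4 to 17 N) and led the hand over in an arc. The marker slid about 15 mm on the mat at first. By finger height it passed about 26, 47 and 63° and ended near 84° from upright.
- **Laying down:** After lifting, the wrist picture suggested the marker had drooped to about 75°, still inside the 20° window. I finished levelling it by lowering the cap into the orange saddle until the force rose, then let go.

**Last checks**
- **Orange marker:** In the scene and top pictures it follows the expected outline to a couple of mm, with its cap end about 50 mm behind the cradle's centre.
- **Blue and green markers:** Both still stand in their dishes. The network missed the green one in the last top picture but found it in the scene picture.
- **Hand:** It is clear of everything and the wrist force is about zero.

**What disagreed**
- **Grip height:** The grip seems to sit some 5 to 8 mm farther behind the fingertips than the stated grasp point. The marker came level with the fingertips at 19 mm instead of the 27 mm I had worked out.
- **Slope readings:** For the same reason, the in-hand slopes from finger height are only good to about 5 to 8°. The wrist picture and the finger height differed by that much at the lift.

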